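Raise the telescopic counter sign and hold it up

TASK

Put the slate sign on the shop counter up to full height: press in the button on the side of the black grip at the top of its telescopic pole, keep it pressed, and pull the pole up past its first stop to the second stop, where it ends. Finish while still holding the grip with the pole fully out (it sinks back if let go), and leave the candles and soaps around the stand undisturbed.

Things in the scene. Friction and masses are not known exactly. Their poses are not given: they have to be found in the camera images.
- stand: Telescopic sign stand, fixed to the counter: round dark steel foot (110 mm across, 12 mm thick), upright aluminium outer tube 26 mm across with a black collar (34 mm across) whose top is at 145 mm height. Origin: centre of the foot's underside, on the counter; z up along the pole. The button faces the stand's +y; the small slate board hangs like a flag on the +x side of the pole.
- mast (a joint): How far the inner pole is pulled up, in m: 0 down (as at the start), 0.055 first stop, 0.110 second stop (rigid end). While the button is out, an inner catch blocks it upwards at 0 (1 to 2 mm of play) and at 0.055; with the button in, it slides freely through to 0.110. Weight, return spring and drag take about 5 to 9 N of upward pull. Let go at the top, it sinks to about 0.07.
- grip (a point): Centre of the black grip block on top of the pole: 30 mm along the stand's x, 26 mm along y, 46 mm high. At 188 mm height when down; moves with the pole, axes as the stand. Pinch it from above along y, one finger on the button: 33 mm wide with the button out, 27 mm pressed. The board (80 mm wide, 62 high, 6 thick) hangs from a thin bar 32 mm below this point, 22 to 102 mm out along +x.
- button (a joint): How far the metal button is pushed into the grip block, in m: 0 out, 0.006 fully in. Spring return, about 2 N to start and 7 N fully in; the catch is free from about 0.0035. It moves along the stand's -y.
- button_face (a point): Centre of the outer face of the metal button, a plate 20 mm wide (stand's x) and 30 mm high, on the +y side of the grip block at the same height as the grip point. Out, it stands 7 mm proud of the block, 20 mm from the pole's axis; fully in, 1 mm proud, 14 mm from the axis.
- coupe: Bystander: stemmed glass candle with white wax, foot 72 mm, bowl 88 mm across, 141 mm high. Origin: centre of its underside. It stands loose.
- soaps: Bystander: three wrapped soap bars in one stack, about 90 by 62 mm, 78 mm high. Origin: centre of its underside. It stands loose.
- jar: Bystander: candle jar with a wooden lid, 66 mm across, 85 mm high. Origin: centre of its underside. It stands loose.
Mind the look-alikes: they are no part of the job. There is more than one size of the stand; the job needs the largest.

How it is judged:
On the way, in this order (a step that is already met when the one before it is completed fails the run):
1. the button is pressed in while the pole is still down (value of joint button above 0.0038 m and value of joint mast below 0.006 m), for 0.1 s.
2. the pole is pulled past its first stop with the button pressed (value of joint mast above 0.06 m and value of joint button above 0.003 m), for 0.05 s.
At the end, for the whole second after the job is handed in: The pole is at its second stop (pulled out at least 104 of 110 mm) and stays there for the last second with the fingers still gripping the sign's grip (more than 2 N); the glass candle, the jar and the soaps stand upright within 20 mm of where they were (value of joint mast above 0.104 m and contact force between the fingers and stand above 2 N and height (world z) of grip above 0.291 m and angle between each of coupe, soaps, jar's own z axis and vertical below 0.15 rad and distance of each of coupe, soaps, jar from where it was at the start of the episode below 0.02 m); the arm keeps its last pose, push and grip.
It fails at once if a bystander is pushed away or tipped (distance of any of coupe, soaps, jar from where it was at the start of the episode above 0.025 m or angle between any of coupe, soaps, jar's own z axis and vertical above 0.3 rad).
It also fails if it takes over 32 s, if anything falls off the work surface, if the arm or the gripper's body presses on something with over 40 N, if the wrist force passes 120 N, or if a joint passes its speed limit or range.

ROBOT

A 6-joint arm with a two-finger parallel gripper is mounted at the origin on the work surface. World frame = base frame: x ahead of the robot, y to its left, z up, the work surface at z = 0. Lengths are in m, angles in rad, forces in N, time in s.
With the tool pointing down it reaches from about 0.3 to 0.75 m from the base axis. Payload 8.5 kg.
Tool frame: the origin (TCP) lies at the very end of the fingers, on their centre line; the grasp point (between the pads) lies robot.grip_depth behind it (robot.grip_depth is the distance from the TCP to the grasp point, in m); z points along the fingers, y is the line along which they close (so a half turn about z gives the same grasp; the last joint's range is limited). The gripper opens to 88 mm and grips with 3 to 60 N. Pads are 18 mm wide; open, the fingers measure 123 mm over their backs; the gripper's body (75 mm by 187 mm) begins 45 mm behind the grasp point.
Start: joints at [-1.483, 0.381, 1.297, -0, 1.464, -0.215], TCP at [0.164, -0.525, 0.239] pointing down, gripper open.
Joint ranges: [-3.11, 3.11], [-0.89, 2.33], [0.22, 2.48], [-1.42, 4.56], [0.17, 2.85], [-2.88, 2.88]. Speed limits (rad/s): [2.39, 2.39, 3.14, 3.14, 3.14, 3.14].

INTERFACE

Orientations are given as a rotation vector (axis times angle).
In Python, from bench import robot, viewer gives the robot as it stands. Calls block until the motion is done:
- robot.goto(position, orientation): joint-space move of the TCP to a pose.
- robot.move_linear(position, rot=None, velocity=0.15): straight line of the TCP; rot=None keeps the orientation; velocity is the mean speed in m/s.
- robot.move_j(angles): joint-space move.
- robot.move_gripper(opening, f_grip=None): finger opening in m; f_grip is the grip in N (None keeps the last); returns when the fingers have stopped.
- robot.sleep(seconds).
- robot.inverse_kinematics(position, orientation): joint angles nearest the present ones, or None.
- robot.state(): the state.
- viewer.grab_frame(name): name is "scene" or "top" or "wrist"; returns a dict with "frame" (400x640x3 uint8, blue, green, red), "fovy" (degrees; the focal length in pixels is half the picture's height over the tangent of half this angle, whatever the lens; pixels are square), "cx", "cy" (the principal point, pixels), "k1" (the pictures are not rectified: a ray, as slopes to the right and down, at radius r is drawn at 1 + k1 r^2 times it, then the intrinsics apply), "R" (3x3) and "t" (3): a world point X has camera coordinates R X + t; the wrist camera has in their place "T_tool_cam" (4x4, takes a point from camera to tool coordinates, whose origin is the TCP and whose axes are the flange's). Camera axes: x right, y down, z forward; pixel columns grow to the right and rows downward; lengths in m; the calibration is good to about 2 mm. A picture is of the moment at which its call begins: read the wrist's pose just before it. There is no depth.
A pose or a line that the arm cannot do raises robot.Unreachable and nothing moves.
- robot.job_done(): hands the job in; it is judged then, once.
The state is a dict: "time": time; "joint_pos": joint angles; "joint_vel": joint speeds; "effort": joint torques, N m; "eef_pos": TCP position; "tool_rot": TCP orientation; "force": force on the tool from outside, world axes, zero at the start; "torque": the same for the moment, N m; "finger_gap": finger opening in m; "grip_force": force on a finger pad.
Only numpy, scipy, OpenCV 4.12 (cv2) and the standard library are available. Lean on these libraries where they do the work, as an engineer would, in place of code of your own. Each camera call takes 0.05 s, during which the arm holds its last target. There are 200 camera calls.

## Working session

There is one attempt and no reset: what is moved stays moved. The work goes in short steps, each a Python script; the robot and the scene stay as the last script left them, time stands still between calls to the robot, and variables do not carry over. Pictures are saved under pics/ and viewed, at most 10 in all, crops included, and the job is handed in when it is done.

```bash
mkdir -p pics; ls
cat > h.py <<'E'
import numpy as np, cv2
from bench import robot, viewer
def ray(f,u,v):
    h=f["frame"].shape[0]; F=h/2/np.tan(np.radians(f["fovy"])/2)
    d=np.array([(u-f["cx"])/F,(v-f["cy"])/F]); p=d.copy()
    for _ in range(30): p=d/(1+f["k1"]*(p@p))
    R=np.array(f["R"]); t=np.array(f["t"])
    return -R.T@t, R.T@np.array([p[0],p[1],1.])
def onz(f,u,v,z):
    o,d=ray(f,u,v); return o+d*(z-o[2])/d[2]
def tri(fs,px):
    A=np.zeros((3,3));b=np.zeros(3);L=[]
    for f,(u,v) in zip(fs,px):
        o,d=ray(f,u,v); d=d/np.linalg.norm(d); P=np.eye(3)-np.outer(d,d); A+=P;b+=P@o;L.append((P,o))
    x=np.linalg.solve(A,b); return x,[np.linalg.norm(P@(x-o)) for P,o in L]
def proj(f,X):
    h=f["frame"].shape[0]; F=h/2/np.tan(np.radians(f["fovy"])/2)
    c=np.array(f["R"])@X+np.array(f["t"]); p=c[:2]/c[2]; p=p*(1+f["k1"]*(p@p))
    return F*p+[f["cx"],f["cy"]]
E
python3 - <<'E'
from h import *
import pickle
fs={n:viewer.grab_frame(n) for n in("scene","top")}
pickle.dump(fs,open("fs.pkl","wb"))
for n in fs: cv2.imwrite(f"pics/{n}0.png",fs[n]["frame"])
for n in fs: f=fs[n];print(n,f["fovy"],f["k1"],-np.array(f["R"]).T@f["t"])
s=robot.state();print(s["time"],s["tool_rot"],s["finger_gap"],robot.grip_depth)
E
```

```text
pics
scene 45.67298040892484 -0.11990959185262187 [1.18895513 0.1679355  0.85673052]
top 52.33443883613786 -0.0771349489950872 [5.00222833e-01 6.79385210e-04 1.19911009e+00]
0.1 [-3.10439664e+00 -4.73672732e-01 -9.86157763e-05] 0.08838784339033082 0.0187
```

View pics/scene0.png

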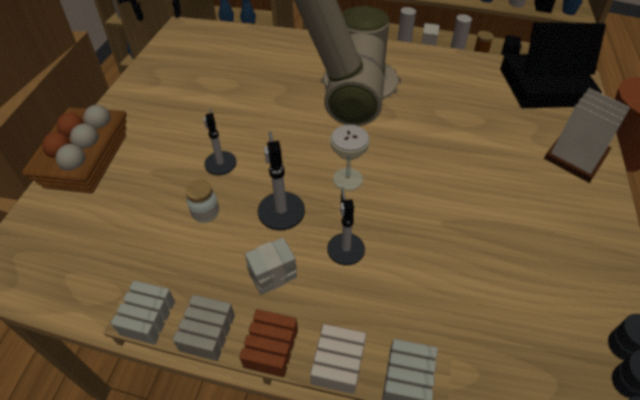

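View pics/top0.png

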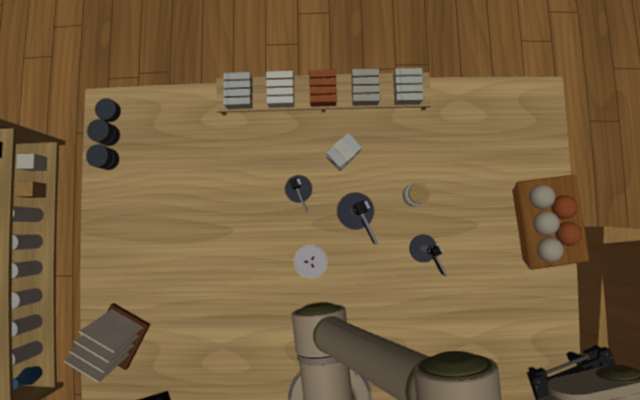

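Stand candidates in the top view are (298,188), (356,210) and (424,248). In the scene view they are (346,248), (281,210) and (219,162). The middle one looks largest, so I'll measure the feet and check it in a close crop.

Run:
```python
from h import *
import pickle
fs=pickle.load(open("fs.pkl","rb"))
f=fs["top"];g=cv2.cvtColor(f["frame"],cv2.COLOR_BGR2GRAY)
for n,c in (("a",(298,188)),("b",(356,210)),("c",(424,248))):
    # foot: dark pixels near c
    m=(g<75).astype(np.uint8); m=cv2.morphologyEx(m,cv2.MORPH_OPEN,cv2.getStructuringElement(cv2.MORPH_ELLIPSE,(9,9)))
    k,l,st,ce=cv2.connectedComponentsWithStats(m)
    i=min(range(1,k),key=lambda i:np.hypot(*(ce[i]-c)))
    ct=cv2.findContours((l==i).astype(np.uint8),0,2)[0][0]
    (u,v),r=cv2.minEnclosingCircle(ct)
    p=onz(f,u,v,.012);q=onz(f,u+r,v,.012)
    print(n,(u,v,r),st[i][4],p,"diam",2*np.linalg.norm(q-p))
for n,z in(("coupe",.141),("soaps",.078),("jar",.085)):
    u,v={"coupe":(311,262),"soaps":(344,150),"jar":(418,194)}[n];print(n,onz(f,u,v,z))
a=cv2.resize(f["frame"][150:285,270:450],None,fx=4.4,fy=4.4,interpolation=2)[:590,:790]
b=cv2.resize(fs["scene"]["frame"][120:240,230:390],None,fx=5,fy=5,interpolation=2)
cv2.imwrite("pics/ct.png",cv2.convertScaleAbs(a,alpha=1.8));cv2.imwrite("pics/cs.png",cv2.convertScaleAbs(b,alpha=1.8))
```

```text
a (298.1153869628906, 188.5, 13.3516263961792) 424 [0.61434235 0.07914929 0.012     ] diam 0.07834396450664795
b (354.9090881347656, 210.61817932128906, 18.404386520385742) 909 [ 0.54573496 -0.08534202  0.012     ] diam 0.10735540561837865
c (424.5, 248.0, 15.33796215057373) 621 [ 0.43238404 -0.2846158   0.012     ] diam 0.08986442458664017
coupe [0.41073758 0.04083914 0.141     ]
soaps [ 0.71283792 -0.05509174  0.078     ]
jar [ 0.58452568 -0.25495003  0.085     ]
```

View pics/ct.png

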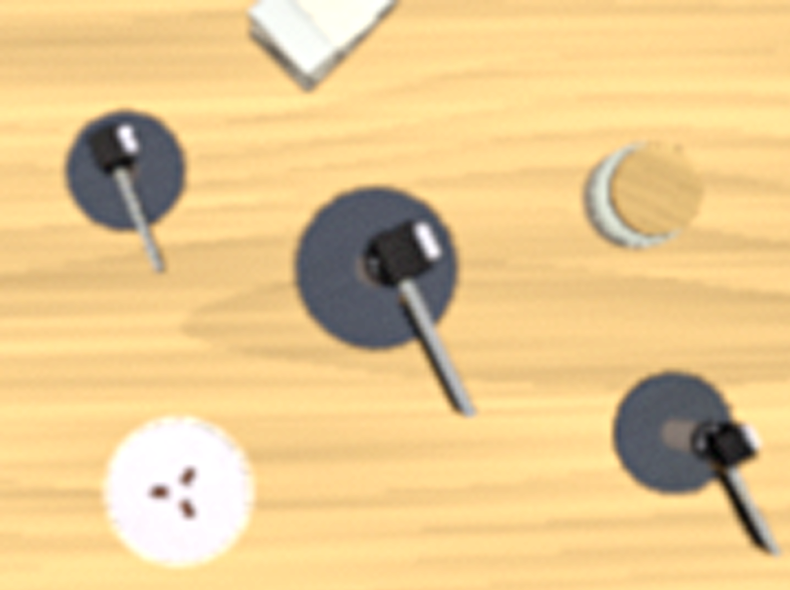

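View pics/cs.png

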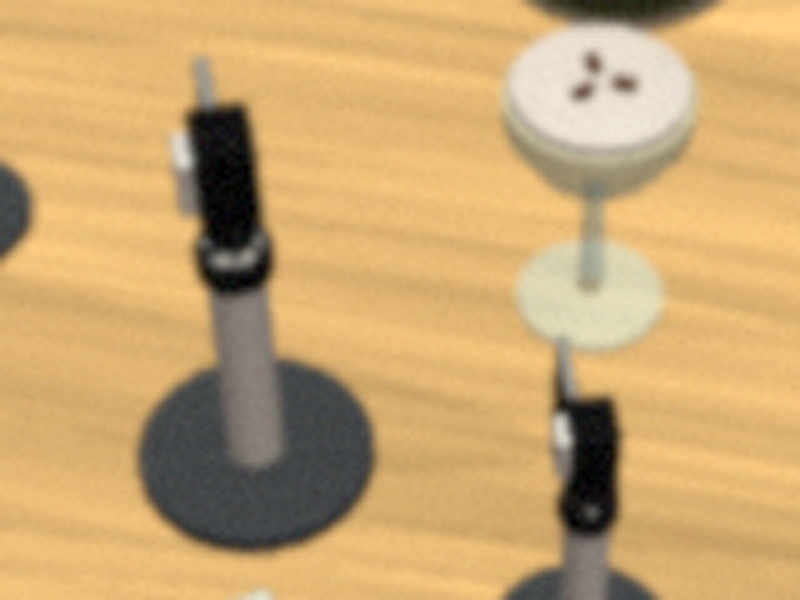

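The middle stand is the largest: its foot measures 107 mm, against 78 and 90 mm for the others. In the top crop its button is at (428,240), on the right, and the board runs to (470,412). Next I'll compute axis and yaw, then move above it.

```bash
cat >> h.py <<'E'
from scipy.spatial.transform import Rotation as Ro
def down(yaw):  # tool z down, tool y along yaw direction
    y=np.array([np.cos(yaw),np.sin(yaw),0]);z=np.array([0,0,-1.]);x=np.cross(y,z)
    return Ro.from_matrix(np.c_[x,y,z]).as_rotvec()
E
python3 - <<'E'
from h import *
import pickle
fs=pickle.load(open("fs.pkl","rb"));t=fs["top"];s=fs["scene"]
T=lambda u,v,z:onz(t,270+u/4.4,150+v/4.4,z)
S=lambda u,v,z:onz(s,230+u/5,120+v/5,z)
p=T(470,412,.158);q=T(405,282,.158);d=p-q;yaw=np.arctan2(d[1],d[0])
foot=T(376,268,.012);print("foot top",foot,"foot scene",S(257,455,.012))
print("bar",q,p,"yaw",np.degrees(yaw),"end dist",np.linalg.norm((p-foot)[:2]))
for n,x in(("block",T(401,250,.211)),("button",T(430,241,.203)),("barend",p)):
    e=(x-foot)[:2];R=np.array([[np.cos(yaw),np.sin(yaw)],[-np.sin(yaw),np.cos(yaw)]]);print(n,x,"stand frame",R@e)
c=foot[:2]
s0=robot.state();e=np.array(s0["eef_pos"])
robot.move_linear([e[0],e[1],.32],velocity=.2)
best=None
for k in (yaw+np.pi/2,yaw-np.pi/2):
    j=robot.inverse_kinematics([c[0],c[1],.32],down(k)); print(np.degrees(k),None if j is None else np.round(j,2))
    if j is not None and (best is None or abs(j[5])<best[0]): best=(abs(j[5]),k)
robot.goto([c[0],c[1],.32],down(best[1]))
st=robot.state();f=viewer.grab_frame("wrist");pickle.dump((st,f),open("w.pkl","wb"))
cv2.imwrite("pics/w1.png",cv2.convertScaleAbs(f["frame"],alpha=1.6));print(best,st["time"],st["eef_pos"],st["force"])
E
```

```text
foot top [ 0.54485032 -0.08690777  0.012     ] foot scene [ 0.55219835 -0.08286636  0.012     ]
bar [ 0.53084318 -0.09274467  0.158     ] [ 0.45485069 -0.12816579  0.158     ] yaw -155.00913790141288 end dist 0.09900585165476913
block [ 0.54698206 -0.08630243  0.211     ] stand frame [-0.00218789  0.00035193]
button [ 0.55199789 -0.10329732  0.203     ] stand frame [0.00044577 0.01787474]
barend [ 0.45485069 -0.12816579  0.158     ] stand frame [ 0.09900386 -0.00062723]
-65.00913790141288 [-0.37  0.34  1.13 -0.    1.67  0.76]
-245.00913790141286 [-0.37  0.34  1.13 -0.    1.67 -2.38]
(np.float64(0.7618414423597013), np.float64(-1.1346235002626917)) 2.7417 [ 0.54476185 -0.08771192  0.31988813] [-0.01211588 -0.00255048 -0.13284746]
```

View pics/w1.png

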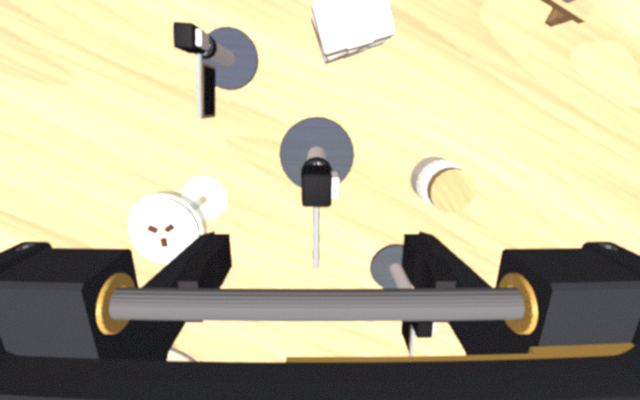

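The wrist view shows the foot at (317,155), the block top at about (317,186), the button on its right at (335,186) and the bar end at (316,266). The bar is vertical in the image, so the yaw is right. I'll cross-check position with this view.

Run:
```python
from h import *
import pickle
st,f=pickle.load(open("w.pkl","rb"))
W=np.eye(4);W[:3,:3]=Ro.from_rotvec(st["tool_rot"]).as_matrix();W[:3,3]=st["eef_pos"]
C=W@np.array(f["T_tool_cam"]);f["R"]=C[:3,:3].T;f["t"]=-C[:3,:3].T@C[:3,3]
g=cv2.cvtColor(f["frame"],cv2.COLOR_BGR2GRAY)
m=(g<75).astype(np.uint8);m[:115]=0;m[220:]=0;m[:,:270]=0;m[:,360:]=0
ys,xs=np.nonzero(m*(g<25));b=(xs>295)&(xs<345)&(ys>160);print("black box",xs[b].min(),xs[b].max(),ys[b].min(),ys[b].max())
for n,u,v,z in(("foot",317,154,.012),("barend",316,267,.158),("bar near",316.5,208,.158),("block L",302.5,188,.211),("block R",331,188,.211),("block bottom edge",317,206,.211)):
    x=onz(f,u,v,z);a=-np.radians(155);e=x[:2]-[.5455,-.0868]
    print(n,x.round(4),"stand",np.round([[np.cos(a),np.sin(a)],[-np.sin(a),np.cos(a)]]@e,4))
a=cv2.resize(f["frame"][110:280,250:390],None,fx=3.5,fy=3.5,interpolation=2)
cv2.imwrite("pics/w1c.png",cv2.convertScaleAbs(a,alpha=1.8))
```

```text
black box 302 330 165 174
foot [ 0.5488 -0.0876  0.012 ] stand [-0.0026  0.0021]
barend [ 0.4552 -0.1293  0.158 ] stand [0.0998 0.0004]
bar near [ 0.5172 -0.1011  0.158 ] stand [0.0316 0.001 ]
block L [ 0.5442 -0.0754  0.211 ] stand [-0.0036 -0.0109]
block R [ 0.5543 -0.0972  0.211 ] stand [-0.0036  0.0131]
block bottom edge [ 0.5349 -0.0932  0.211 ] stand [0.0123 0.0013]
```

View pics/w1c.png

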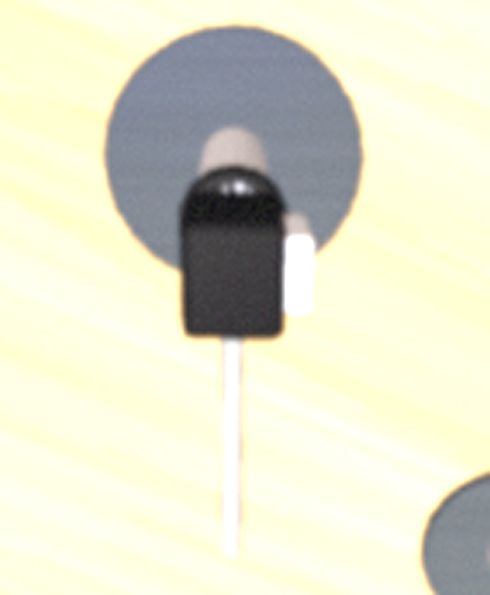

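The crop shows the block top face from (183,222) to (285,337), with the button on its right at (300,273). The views agree to about 2 mm, with the grip axis near (0.548, -0.087) and yaw -155°. Next I'll descend and close.

Run:
```python
from h import *
r=down(np.radians(-65))
p=lambda z:[.548,-.087,z]
def say(n):
    s=robot.state();print(n,round(s["time"],2),np.round(s["eef_pos"],4),"F",np.round(s["force"],1),"gap",round(s["finger_gap"],4),"grip",s["grip_force"])
robot.move_gripper(.07,10)
robot.move_linear(p(.26),r,velocity=.15)
robot.move_linear(p(.188-robot.grip_depth+.002),r,velocity=.08);say("down")
robot.move_gripper(.02,25);robot.sleep(.3);say("closed")
f=viewer.grab_frame("scene");cv2.imwrite("pics/g.png",cv2.convertScaleAbs(cv2.resize(f["frame"][60:260,160:400],None,fx=3,fy=3),alpha=1.6))
```

```text
down 5.06 [ 0.5482 -0.0871  0.1718] F [ 0.  -0.4 -0.6] gap 0.0701 grip 0.0
closed 6.08 [ 0.5479 -0.0866  0.1713] F [-0.5  4.7  1.2] gap 0.0264 grip 24.999564522877336
```

View pics/g.png

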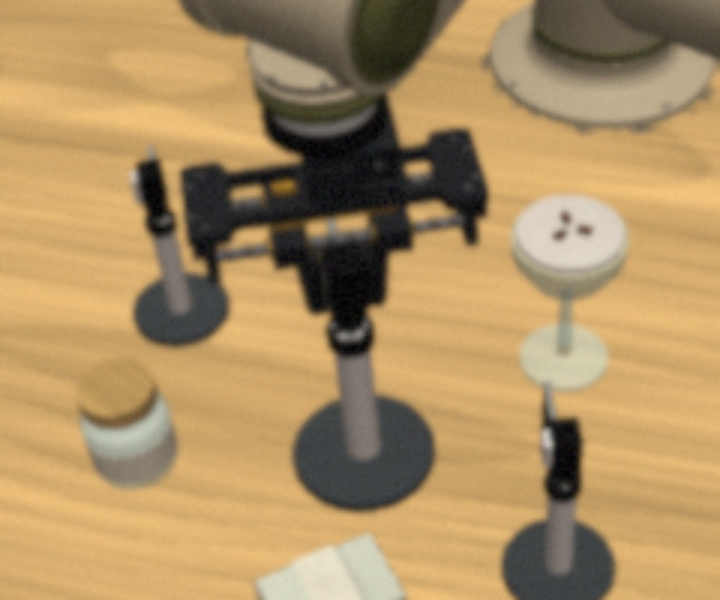

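The image shows the fingers around the grip at (345,270), and the 26.4 mm gap means the button is fully in. Now I'll pull up in stages.

Run:
```python
from h import *
robot.move_gripper(.02,35)
s=robot.state();x,y,z0=s["eef_pos"]
# undo lateral offset: keep commanded axis position
for d in (.02,.05,.065,.09,.104,.108,.110,.112):
    robot.move_linear([.548,-.087,z0+d],velocity=.05)
    s=robot.state();print(d,round(s["time"],2),"dz",round(s["eef_pos"][2]-z0,4),"F",np.round(s["force"],1),"gap",round(s["finger_gap"],4),"grip",round(s["grip_force"],1))
    if abs(s["force"][2])>35: break
f=viewer.grab_frame("scene");cv2.imwrite("pics/u.png",cv2.convertScaleAbs(cv2.resize(f["frame"][20:260,130:400],None,fx=2.4,fy=2.4),alpha=1.6))
```

```text
0.02 6.9 dz 0.0196 F [ 0.4  5.7 -3.5] gap 0.0266 grip 35.0
0.05 7.65 dz 0.0494 F [ 0.9  5.9 -3.7] gap 0.0262 grip 35.0
0.065 8.1 dz 0.0644 F [ 0.5  5.5 -3.9] gap 0.0265 grip 35.0
0.09 8.75 dz 0.0892 F [ 0.3  5.5 -4.8] gap 0.0262 grip 35.0
0.104 9.18 dz 0.1032 F [ 1.7  5.8 -5.8] gap 0.0266 grip 35.0
0.108 9.43 dz 0.1072 F [ 0.8  5.3 -5.7] gap 0.0261 grip 35.0
0.11 9.68 dz 0.109 F [ 0.5  5.  -5.7] gap 0.0262 grip 35.0
0.112 9.93 dz 0.1103 F [  1.5   4.9 -10.6] gap 0.0262 grip 35.0
```

View pics/u.png

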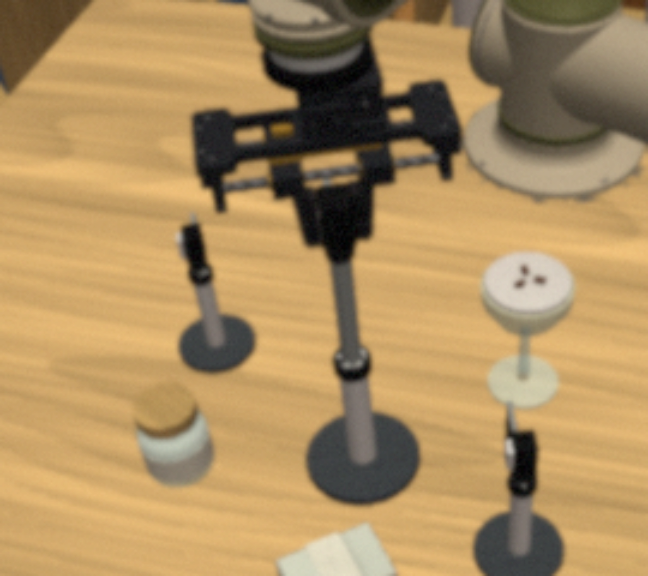

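The pole is out: the inner tube runs from (343,262) to (352,350). The pull rose to 10.6 N at 110 mm, so it is on the end stop. The coupe and jar look where they were. I'll hand it in.

Run:
```python
from h import *
robot.sleep(.5);s=robot.state();print(s["eef_pos"],s["force"],s["grip_force"]);print(robot.job_done())
```

```text
[ 0.54777428 -0.08653365  0.28163258] [ 1.16837624  4.42274017 -9.76003022] 35.022523663938046
the job is handed in; nothing more can be done
None
```

The sign is at full height: I pulled the pole about 110 mm up to its second stop with the button pressed, the gripper is still holding the grip, and I handed the job in at about 10.5 s (no verdict was shown).

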